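Sort the cleaned roaster parts into their trays

TASK

The coffee roaster's cleaned parts lie mixed in a row on the bench: put both sight-glasses side by side in the broad rectangular tray, both black lobed knobs in the round dish, and the wooden-handled sampling scoop lengthwise in the long narrow tray. Sight-glasses and knobs must end standing upright on the tray floor, as they stand now, and the scoop lying flat inside its tray. Leave the grease tin and the big bolt standing where they are.

Things in the scene. Friction and masses are not known exactly. Their poses are not given: they have to be found in the camera images.
- glass_a_center (a point): Sight-glass of a coffee roaster: a solid steel disc-like fitting standing on its flange; flange 60 mm in diameter and 6 mm high, above it a bright steel barrel 46 mm in diameter and 20 mm high with a greenish glass in its top, 26 mm high in all, about 0.22 kg. The two sight-glasses are alike. This point is on its axis, half-way up (13 mm above its underside); z up along the axis. The barrel is the part to grip.
- glass_b_center (a point): Sight-glass of a coffee roaster: a solid steel disc-like fitting standing on its flange; flange 60 mm in diameter and 6 mm high, above it a bright steel barrel 46 mm in diameter and 20 mm high with a greenish glass in its top, 26 mm high in all, about 0.22 kg. The two sight-glasses are alike. This point is on its axis, half-way up (13 mm above its underside); z up along the axis. The barrel is the part to grip.
- knob_a_center (a point): Lobed clamping knob: black plastic head with six lobes, 40 mm across opposite lobes (36 mm or more at any turn) and 18 mm high, on a round steel boss 30 mm in diameter and 12 mm high on which it stands; 30 mm high in all, about 0.07 kg. The two knobs are alike. This point is on its axis, half-way up (15 mm above its underside); z up along the axis. The head is the part to grip.
- knob_b_center (a point): Lobed clamping knob: black plastic head with six lobes, 40 mm across opposite lobes (36 mm or more at any turn) and 18 mm high, on a round steel boss 30 mm in diameter and 12 mm high on which it stands; 30 mm high in all, about 0.07 kg. The two knobs are alike. This point is on its axis, half-way up (15 mm above its underside); z up along the axis. The head is the part to grip.
- trier_handle (a point): Sampling scoop (trier) lying flat, 150 mm long along its x axis, with a pale wooden handle 90 mm long, 26 mm wide and 24 mm high, with rounded edges, then a short brass ferrule and a steel trough 52 mm long and 18 mm wide that stands clear of the bench; about 0.12 kg. This point is inside the handle near the balance point, half-way up (12 mm above the underside); the middle of the whole length lies 20 mm from it towards the trough (+x); x points to the trough, z up.
- square_tray: Rectangular aluminium tray, the broad one: outside 168 mm along its x by 96 mm along its y and 10 mm high; walls and floor 4 mm thick, so inside 160 by 88 mm, and its inner floor 4 mm above the bench. Empty at the start. Fixed to the bench. Origin: centre of its underside; z up.
- round_dish: Round shallow aluminium dish, 150 mm in outer diameter (inside 142 mm) and 10 mm high; its inner floor 4 mm above the bench. Empty at the start. Fixed to the bench. Origin: centre of its underside; z up.
- long_tray: Long narrow aluminium tray: outside 188 mm along its x by 60 mm along its y and 10 mm high; walls and floor 4 mm thick, so inside 180 by 52 mm, and its inner floor 4 mm above the bench. Empty at the start. Fixed to the bench. Origin: centre of its underside; z up.
- tin_center (a point): Bystander: small round grease tin, aluminium with a red lid, 54 mm in diameter, 38 mm high, loose, standing among the parts. This point is at its centre, 19 mm above its underside.
- bolt_center (a point): Bystander: large hexagon bolt standing on its head, loose, among the parts; head about 42 mm across corners and 14 mm high, shank 18 mm in diameter above it, 45 mm high in all. This point is on its axis, 22.5 mm above its underside.
Things that resemble listed ones, but are neither listed nor needed, are in the scene too. Leave any turquoise look-alike of the part that bears trier_handle alone.

How it is judged (in metres and radians):
At the end, for the whole second after the job is handed in: Both sight-glasses in the rectangular tray and both knobs in the round dish, each upright within 0.12 rad on its floor (height within 4 mm); the scoop on the long tray's floor, lengthwise within 0.35 rad, either way round; all at rest; tin and bolt standing within 20 mm of where they were (x of glass_a_center in the frame of square_tray between -0.055 and 0.055 m and y of glass_a_center in the frame of square_tray between -0.019 and 0.019 m and z of glass_a_center in the frame of square_tray between 0.013 and 0.021 m and angle between each of glass_a_center, knob_a_center, glass_b_center, knob_b_center's own z axis and vertical below 0.12 rad and horizontal distance between each of knob_a_center, knob_b_center and round_dish below 0.06 m and z of knob_a_center in the frame of round_dish between 0.015 and 0.023 m and x of glass_b_center in the frame of square_tray between -0.055 and 0.055 m and y of glass_b_center in the frame of square_tray between -0.019 and 0.019 m and z of glass_b_center in the frame of square_tray between 0.013 and 0.021 m and z of knob_b_center in the frame of round_dish between 0.015 and 0.023 m and x of trier_handle in the frame of long_tray between -0.045 and 0.045 m and y of trier_handle in the frame of long_tray between -0.019 and 0.019 m and z of trier_handle in the frame of long_tray between 0.012 and 0.02 m and angle between the x axis of trier_handle and the x axis of long_tray, either way round below 0.35 rad and linear speed of each of glass_a, glass_b, knob_a, knob_b, trier below 0.02 m/s and distance of each of tin_center, bolt_center from where it was at the start of the episode below 0.02 m and angle between each of tin_center, bolt_center's own z axis and vertical below 0.2 rad); the robot touches nothing.
It fails at once if the grease tin is moved more than 30 mm or knocked over (distance of tin_center from where it was at the start of the episode above 0.03 m or angle between tin_center's own z axis and vertical above 0.5 rad).
It fails at once if the bolt is moved more than 30 mm or knocked over (distance of bolt_center from where it was at the start of the episode above 0.03 m or angle between bolt_center's own z axis and vertical above 0.5 rad).
It also fails if it takes over 109 s, if anything falls off the work surface, if the arm or the gripper's body presses on something with over 40 N, if the wrist force passes 120 N, or if a joint passes its speed limit or range.

ROBOT

A 6-joint arm with a two-finger parallel gripper is mounted at the origin on the work surface. World frame = base frame: x ahead of the robot, y to its left, z up, the work surface at z = 0. Lengths are in m, angles in degrees, forces in N, time in s.
With the tool pointing down it reaches from about 0.375 to 0.9 m from the base axis. Payload 3.1 kg.
Tool frame: the origin (TCP) lies on the centre line of the jaws, within the pads' length; the fingertips stand 22 mm ahead of it and the grasp point (between the pads) lies 3 mm ahead of it; y points along the fingers, z is the direction in which the jaws open and shut, and the axes are right-handed (so a half turn about y gives the same grasp; the last joint's range is limited). The gripper opens to 87 mm and grips with 3 to 60 N. Pads are 19 mm wide; open, the fingers measure 117 mm over their backs; the gripper's body (75 mm by 190 mm) begins 51 mm behind the grasp point.
Start: joints at [-77.263, 30.224, 82.088, -0, 67.689, -10.227], TCP at [0.244, -0.575, 0.245] pointing down, gripper open.
Joint ranges: [-176.69, 176.69], [-43.24, 126.21], [12.49, 139.97], [-82, 262], [0, 151.66], [-163.58, 163.58]. Speed limits (degrees/s): [159.86, 159.86, 180, 180, 180, 180].

INTERFACE

Orientations are given as a 3x3 rotation matrix whose columns are the frame's x, y, z axes.
In Python, from rig import bot gives the robot as it stands.
- The arm moves only by the tool jog_arm, never from a script. Its argument "motion" is one flat list of numbers, 6 for each row, row after row: the shift along the tool's x, y, z in mm, then the turn, a rotation vector about the tool's x, y, z in degrees. A call has 1 to 20 rows; each row is the pose to reach, as a shift and turn from the pose commanded when the call began, along the tool's axes at that moment; what a row does not reach only later rows make up. A row lasts 1/8 s, in which the tool goes at most 62.5 mm and 10.7 degrees, less where a joint would pass 70% of its speed; a pose out of reach is approached as far as the arm can. A call with a gripper value outside its range is refused whole. "gripper" is the opening, from 0 (shut) to 1 (fully open), set as the call begins (left out, the last holds). The fingers move at their own pace and stop on an object; the grip force is fixed at half the most. Time passes only in rows, so rows that repeat a pose let the fingers close. It gives the time, the measured TCP pose, the force and the opening at its end, in the units of the state.
- bot.read_state(): the state, without advancing time (a new reading comes with each control period).
- bot.capture(name): name is "side" or "top"; returns (picture, depth): 384x512x3 uint8, red, green, blue; 384x512 float32, m along the optical axis (not along the pixel's ray), 0 where there is no reading.
- bot.get_calibration(name): a dict with "mtx" (3x3 intrinsics, pixels), "k1" (the pictures are not rectified: a ray, as slopes to the right and down, at radius r is drawn at 1 + k1 r^2 times it, then the intrinsics apply), "pose" (4x4, takes a point from camera to world coordinates). Camera axes: x right, y up, looking along -z (the intrinsics and any distortion apply to the point x, -y, -z); pixel columns grow to the right and rows downward; lengths in m; the calibration is good to about 2 mm. A picture is of the moment at which its call begins. get_calibration takes no time and is no camera call.
- bot.hand_in(): hands the job in, once; it reports no verdict.
The state is a dict: "time_s": time; "joint_positions": joint angles; "qvel": joint speeds; "tau": joint torques, N m; "position": TCP position; "tcp_rot": TCP orientation; "force": force on the tool from outside, world axes, zero at the start; "moment": the same for the moment, N m; "opening": opening from 0.0 (shut) to 1.0 (fully open).
Only numpy, scipy, OpenCV 4.12 (cv2) and the standard library are available. Lean on these libraries where they do the work, as an engineer would, in place of code of your own. Each camera call takes 0.05 s, during which the arm holds its last target.

## Working session

There is one attempt and no reset: what is moved stays moved. The work goes in short steps, Python scripts to look and compute and a tool call to move; the robot and the scene stay as the last step left them, time stands still between calls to the robot, and variables do not carry over. Pictures are saved under pics/ and viewed, and the job is handed in when it is done.

Besides the shell and the picture viewer there is one more tool, called after "Emit:" as name(argument=value, ...), one argument or row to a line, values as JSON. jog_arm: Moves the arm, as the interface text tells. Its arguments: {"type":"object","properties":{"motion":{"type":"array","items":{"type":"number"}},"gripper":{"type":"number"}},"required":["motion"]}

```bash
ls; mkdir -p pics
python3 - <<'E'
from rig import bot
import cv2, numpy as np
s=bot.read_state(); print(s)
for n in("top","side"):
    im,d=bot.capture(n); np.savez(f"pics/{n}0.npz",im=im,d=d)
    cv2.imwrite(f"pics/{n}0.png",cv2.resize(im[:,:,::-1],(800,600),interpolation=cv2.INTER_CUBIC))
    print(bot.get_calibration(n))
E
```

```text
pics
{'time_s': 0.0, 'joint_positions': array([-7.72619534e+01,  3.02781745e+01,  8.21566344e+01,  1.42753324e-03,
        6.76901401e+01, -1.02298042e+01]), 'qvel': array([ 0.02454787,  0.01537591, -0.02889028, -0.03843998, -0.03872918,
       -0.10861048]), 'tau': array([ 5.49738033e-04, -4.40037739e+01, -1.76595926e+01,  6.31685229e-02,
        5.83210762e-02, -1.90201004e-04]), 'position': array([ 0.24373723, -0.57476369,  0.24357871]), 'tcp_rot': array([[-9.20727746e-01, -4.58363768e-04,  3.90205340e-01],
       [-3.90205394e-01,  2.13218002e-03, -9.20725369e-01],
       [-4.09960882e-04, -9.99997622e-01, -2.14201332e-03]]), 'force': array([-0.42495309, -0.95310131, -0.40089696]), 'moment': array([ 0.01371023, -0.01471042, -0.00729362]), 'opening': 1.0021333593256665}
{'mtx': array([[418.3411312 ,   0.        , 260.32325213],
       [  0.        , 418.3411312 , 187.7114485 ],
       [  0.        ,   0.        ,   1.        ]]), 'k1': -0.008420862867565127, 'pose': array([[-0.01992809,  0.99845353, -0.05189816,  0.39158898],
       [-0.99965745, -0.02077922, -0.01591247, -0.08347197],
       [-0.01696626,  0.05156328,  0.9985256 ,  1.26269565],
       [ 0.        ,  0.        ,  0.        ,  1.        ]])}
{'mtx': array([[437.35546298,   0.        , 257.1270762 ],
       [  0.        , 437.35546298, 190.98950722],
       [  0.        ,   0.        ,   1.        ]]), 'k1': -0.1437532963305901, 'pose': array([[-0.78518828,  0.36135581, -0.50289298, -0.19016774],
       [-0.61898537, -0.48203622,  0.62007918,  0.72452719],
       [-0.01834342,  0.7981623 ,  0.60216315,  0.85300412],
       [ 0.        ,  0.        ,  0.        ,  1.        ]])}
```

View pics/top0.png

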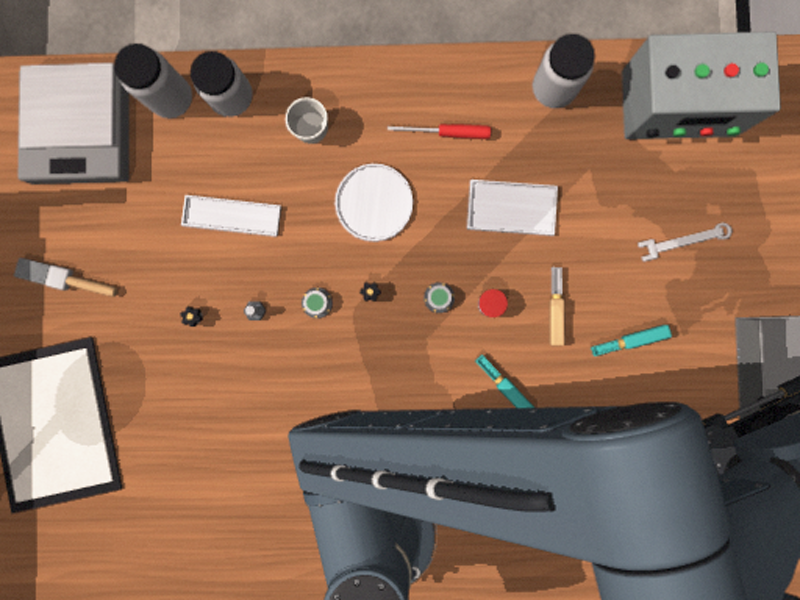

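View pics/side0.png

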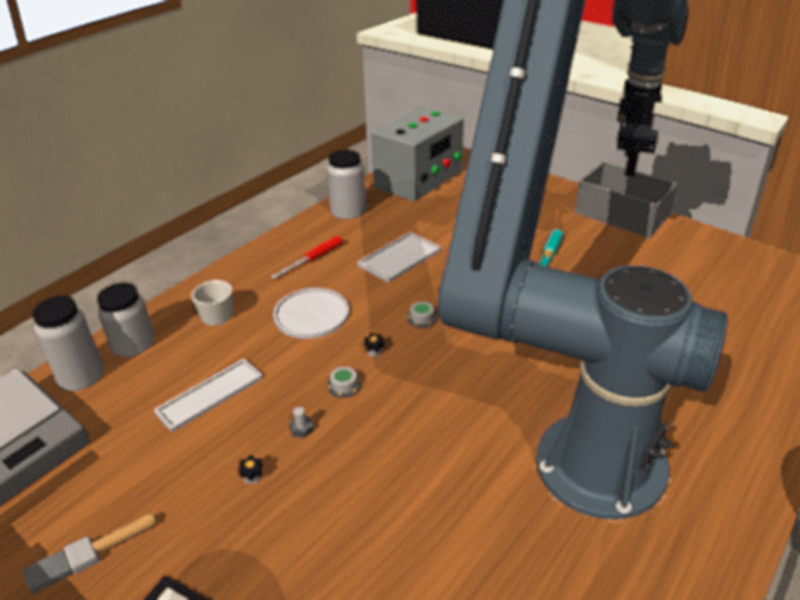

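```bash
cat > h.py <<'E'
import numpy as np, cv2
from rig import bot
def ray(n,uv):
    c=bot.get_calibration(n); uv=np.array(uv,float).reshape(-1,1,2)
    k=np.array([c['k1'],0,0,0.])
    p=cv2.undistortPoints(uv,c['mtx'],k).reshape(-1,2)
    return c['pose'],p
def onz(n,uv,z):
    T,p=ray(n,uv); d=np.c_[p[:,0],-p[:,1],-np.ones(len(p))]@T[:3,:3].T; o=T[:3,3]
    return o+d*((z-o[2])/d[:,2])[:,None]
def cloud(n,d):
    h,w=d.shape; u,v=np.meshgrid(np.arange(w),np.arange(h))
    T,p=ray(n,np.c_[u.ravel(),v.ravel()]); z=d.ravel()
    P=np.c_[p[:,0]*z,-p[:,1]*z,-z]@T[:3,:3].T+T[:3,3]
    return P.reshape(h,w,3)
def proj(n,P):
    c=bot.get_calibration(n);T=c['pose'];P=np.array(P,float).reshape(-1,3)
    q=(P-T[:3,3])@T[:3,:3]; q=q*[1,-1,-1]
    return cv2.projectPoints(q,np.zeros(3),np.zeros(3),c['mtx'],np.array([c['k1'],0,0,0.]))[0].reshape(-1,2)
E
python3 - <<'E'
from h import *
f=np.load("pics/top0.npz"); im=f['im'];d=f['d']
P=cloud("top",d); np.save("pics/P0.npy",P)
cv2.imwrite("pics/c1.png",cv2.resize(im[100:230,105:245,::-1],None,fx=4.5,fy=4.5,interpolation=cv2.INTER_CUBIC)[:600])
cv2.imwrite("pics/c2.png",cv2.resize(im[100:230,255:440,::-1],None,fx=4.3,fy=4.3,interpolation=cv2.INTER_CUBIC))
# bench height
b=P[240:260,100:180].reshape(-1,3); print(np.median(b[:,2]),b[:,2].std())
for nm,(u,v) in dict(knobL=(122,202),bolt=(163,199),gl1=(202,193),knobR=(237,187),gl2=(281,190),tin=(316,194)).items():
    w=P[v-12:v+13,u-12:u+13].reshape(-1,3); c=onz("top",[u,v],0.02)[0]
    print(nm,c.round(4),"zmax",np.sort(w[:,2])[-5:].round(4))
    for t in(0.006,0.012,0.02):
        m=w[(w[:,2]>t)]; print("  z>",t,len(m),m.mean(0).round(4),(0.5*(m.max(0)+m.min(0))).round(4),np.ptp(m,axis=0).round(3)) if len(m) else 0
E
```

```text
-0.0007629601261954777 0.054716767656040485
knobL [0.422  0.3506 0.02  ] zmax [0.034  0.0356 0.0356 0.0371 1.2627]
  z> 0.006 141 [0.4219 0.3445 0.0353] [0.416  0.1424 0.6355] [0.049 0.452 1.254]
  z> 0.012 136 [0.4218 0.3447 0.0363] [0.4158 0.1424 0.6374] [0.048 0.452 1.251]
  z> 0.02 122 [0.4221 0.3455 0.0386] [0.4158 0.1424 0.6414] [0.048 0.452 1.243]
bolt [0.4285 0.2274 0.02  ] zmax [0.0479 0.0481 0.0486 1.2627 1.2627]
  z> 0.006 131 [0.4294 0.2241 0.0402] [0.4193 0.0836 0.6352] [0.055 0.334 1.255]
  z> 0.012 94 [0.4292 0.2217 0.0519] [0.4193 0.0832 0.6374] [0.055 0.333 1.251]
  z> 0.02 41 [0.4284 0.2142 0.1   ] [0.4144 0.0784 0.643 ] [0.046 0.324 1.239]
gl1 [0.444  0.1105 0.02  ] zmax [0.0307 0.0309 0.0313 1.2627 1.2627]
  z> 0.006 238 [0.443  0.1083 0.0326] [0.4316 0.0312 0.6344] [0.08  0.229 1.257]
  z> 0.012 194 [0.4432 0.1087 0.0382] [0.4282 0.0253 0.6377] [0.073 0.218 1.25 ]
  z> 0.02 188 [0.4434 0.1091 0.0389] [0.4282 0.0253 0.6416] [0.073 0.218 1.242]
knobR [0.4597 0.0057 0.02  ] zmax [1.2627 1.2627 1.2627 1.2627 1.2627]
  z> 0.006 124 [0.4591 0.0022 0.078 ] [ 0.4444 -0.0
[... 163 characters left out ...]
-0.0289  0.6419] [0.089 0.109 1.242]
gl2 [ 0.4481 -0.125   0.02  ] zmax [0.031  0.031  0.0317 1.2627 1.2627]
  z> 0.006 245 [ 0.4475 -0.1243  0.0315] [ 0.4336 -0.1179  0.6344] [0.084 0.069 1.257]
  z> 0.012 190 [ 0.4483 -0.1245  0.0384] [ 0.4334 -0.1164  0.6377] [0.084 0.066 1.25 ]
  z> 0.02 186 [ 0.4482 -0.1244  0.0389] [ 0.4316 -0.1146  0.6415] [0.08  0.062 1.242]
tin [ 0.4341 -0.2284  0.02  ] zmax [0.0423 0.0429 0.043  0.0436 0.0447]
  z> 0.006 272 [ 0.4347 -0.2239  0.0366] [ 0.4307 -0.2248  0.0256] [0.059 0.052 0.038]
  z> 0.012 269 [ 0.435  -0.2239  0.0369] [ 0.435  -0.2248  0.0284] [0.05  0.052 0.033]
  z> 0.02 264 [ 0.435  -0.2244  0.0373] [ 0.435  -0.2251  0.0377] [0.05  0.051 0.014]
```

View pics/c1.png

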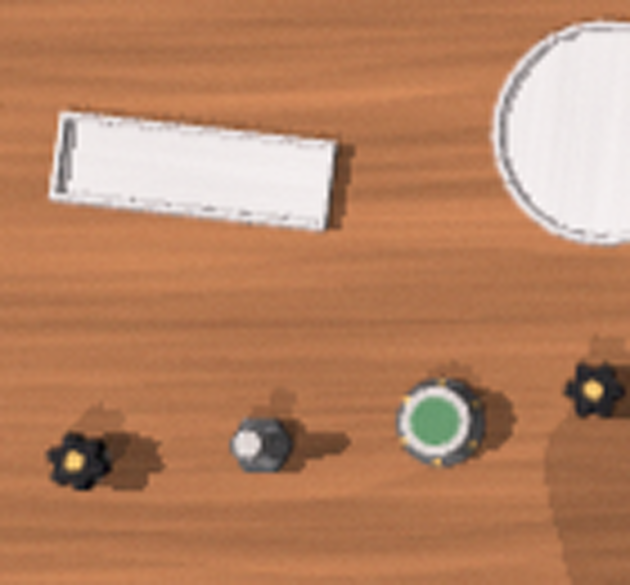

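View pics/c2.png

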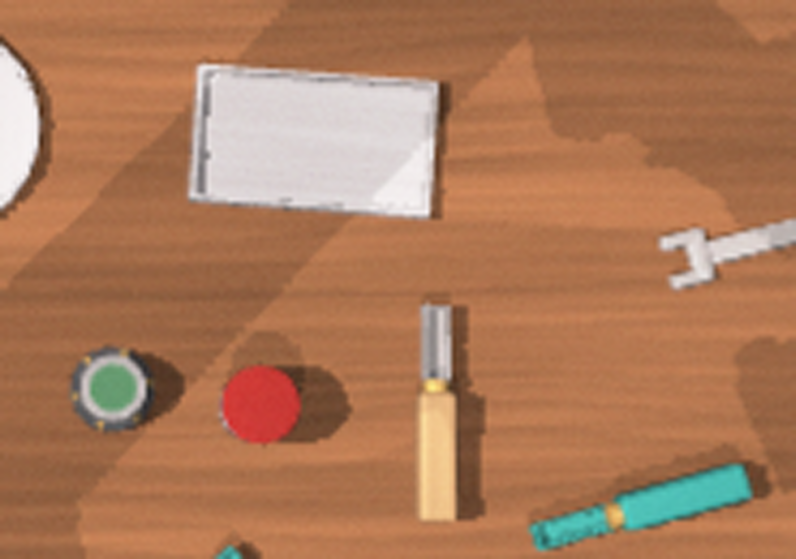

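Run:
```python
from h import *
f=np.load("pics/top0.npz"); im=f['im'];P=np.load("pics/P0.npy")
hsv=cv2.cvtColor(im,cv2.COLOR_RGB2HSV)
def cen(mask,box):
    u0,u1,v0,v1=box; m=mask[v0:v1,u0:u1].astype(np.uint8)
    n,l,s,c=cv2.connectedComponentsWithStats(m); i=1+np.argmax(s[1:,4]); return c[i]+[u0,v0],s[i,4],(l==i)
g=(hsv[...,0]>45)&(hsv[...,0]<85)&(hsv[...,1]>60)
def filt(u,v,z0,r=14):
    u,v=int(u),int(v); w=P[v-r:v+r+1,u-r:u+r+1].reshape(-1,3); return w[(w[:,2]>z0)&(w[:,2]<0.06)]
for nm,b in dict(gA=(190,215,180,207),gB=(268,295,177,203)).items():
    c,a,_=cen(g,b); print(nm,c,a,onz("top",c,.026)); w=filt(*c,.016); print("  depth top",np.median(w[:,2]),.5*(np.percentile(w,2,axis=0)+np.percentile(w,98,axis=0)),w.mean(0))
blk=hsv[...,2]<62
for nm,b in dict(kA=(112,132,193,212),kB=(228,245,177,197)).items():
    y=(hsv[...,0]<30)&(hsv[...,1]>90)&(hsv[...,2]>150)
    c,a,_=cen(blk,b); print(nm,"black",c,a,onz("top",c,.028)); w=filt(*c,.016,12); print("  depth",np.median(w[:,2]),w.mean(0),np.ptp(w,axis=0))
for nm,uv in dict(kA=(74,461),kB=(594,390)).items():
    p=(np.array(uv)+.5)/4.5-.5+[105,100]; print(nm,"cap",p,onz("top",p,.030))
p=(np.array([260,404])+.5)/4.3-.5+[255,100]; print("tin",onz("top",p,.038))
p=(np.array([245,444])+.5)/4.5-.5+[105,100]; print("bolt",onz("top",p,.045))
# trays
wh=(hsv[...,1]<45)&(hsv[...,2]>120)
for nm,b in dict(sq=(294,362,110,156),rd=(208,270,98,158),lg=(112,186,120,156)).items():
    c,a,m=cen(wh,b); v,u=np.nonzero(cv2.morphologyEx(m.astype(np.uint8),cv2.MORPH_CLOSE,np.ones((5,5))))
    X=onz("top",np.c_[u+b[0],v+b[2]],.010)[:,:2].astype(np.float32)
    r=cv2.minAreaRect(X*1000); print(nm,a,"mean",X.mean(0),"rect",r, "circ",cv2.minEnclosingCircle(X*1000))
def c2(uv): return (np.array(uv)+.5)/4.3-.5+[255,100]
def c1(uv): return (np.array(uv)+.5)/4.5-.5+[105,100]
q=onz("top",[c2(x) for x in[(198,65),(440,82),(432,217),(190,200)]],.010);print("sq",q.round(4),q.mean(0))
q=onz("top",[c1(x) for x in[(62,113),(338,142),(327,230),(51,200)]],.010);print("lg",q.round(4),q.mean(0))
q=onz("top",[c2(x) for x in[(420,395),(455,394),(457,520),(417,520)]],.018);print("handle",q.round(4),q.mean(0))
q=onz("top",[c2(x) for x in[(436,305),(434,387),(437,395),(437,521)]],.018);print("axis",q.round(4))
c=c2((437,455)); w=filt(*c,.010,22); print("handle depth",len(w),np.median(w[:,2]),w.min(0),w.max(0)); print(cv2.fitLine(w[:,:2].astype(np.float32),cv2.DIST_HUBER,0,.01,.01).ravel())
```

```text
gA [201.18987342 193.36708861] 79 [[0.44272168 0.11195429 0.026     ]]
  depth top 0.025646190971419958 [0.44378282 0.11032096 0.02537601] [0.44373281 0.11086464 0.02559501]
gB [280.675  189.7625] 80 [[ 0.44854076 -0.12382731  0.026     ]]
  depth top 0.025455332149806553 [ 0.44891552 -0.1248121   0.0256068 ] [ 0.44879054 -0.12471281  0.02552497]
kA black [123.15789474 202.37894737] 95 [[0.42063178 0.34437825 0.028     ]]
  depth 0.028371416527793514 [0.42212015 0.34842138 0.02783147] [0.03601025 0.0369867  0.02103277]
kB black [237.20987654 186.55555556] 81 [[0.4606095  0.00452437 0.028     ]]
  depth 0.02926309287606821 [0.4615911  0.0059866  0.02893364] [0.03572354 0.03849599 0.0171133 ]
kA cap [121.05555556 202.05555556] [[0.42166912 0.34996231 0.03      ]]
kB cap [236.61111111 186.27777778] [[0.46135641 0.00613843 0.03      ]]
tin [[ 0.43476374 -0.22369486  0.038     ]]
bolt [[0.43010313 0.23271079 0.045     ]]
sq 1780 mean [ 0.6191281  -0.26913893] rect ((619.1246948242188, -269.2445068359375), (168.05108642578125, 97.05535125732422), 84.28921508789062) circ ((619.1688232421875
[... 478 characters left out ...]
1898  0.01  ]
 [ 0.659  -0.3589  0.01  ]
 [ 0.5639 -0.3503  0.01  ]
 [ 0.5796 -0.1818  0.01  ]] [ 0.61935673 -0.27020978  0.01      ]
lg [[0.6576 0.3646 0.01  ]
 [0.6334 0.1774 0.01  ]
 [0.5739 0.1854 0.01  ]
 [0.5985 0.3722 0.01  ]] [0.61585915 0.27489596 0.01      ]
handle [[ 0.4394 -0.3364  0.018 ]
 [ 0.4396 -0.3605  0.018 ]
 [ 0.3529 -0.3591  0.018 ]
 [ 0.3534 -0.3317  0.018 ]] [ 0.39632991 -0.34691277  0.018     ]
axis [[ 0.5015 -0.3494  0.018 ]
 [ 0.4447 -0.3462  0.018 ]
 [ 0.4392 -0.3481  0.018 ]
 [ 0.3525 -0.3454  0.018 ]]
handle depth 319 0.022532076463178896 [ 0.35469556 -0.3626512   0.01030625] [ 0.4649166  -0.33319605  0.02930988]
[ 0.9991045  -0.04231121  0.40203026 -0.34702381]
```

The listed scoop is the wooden-handled one at (558,305) in the 800 px top view. The two turquoise ones at (632,340) and (505,380) are the decoys, and the brush at (65,277) is too far left and has a flat blade. The enlarged crop shows a pale handle, brass ferrule and steel trough, so I'll take the scoop first.

```bash
cat > mv.py <<'E'
import sys,numpy as np
# python3 mv.py x y z th  tx ty tz tth ... (mm,deg): shifts in tool axes from commanded start
a=list(map(float,sys.argv[1:])); x,y,z,t=a[:4]; r=np.radians(t)
for i in range(4,len(a),4):
    d=np.array(a[i:i+3])-[x,y,z]
    print([round(float(v),1) for v in (d[0]*np.sin(r)-d[1]*np.cos(r), -d[2], d[0]*np.cos(r)+d[1]*np.sin(r), 0, -(a[i+3]-t), 0)])
E
python3 mv.py 244 -575 245 -67 407 -347 110 -92 407 -347 31 -92
```

```text
[-239.1, 135.0, -146.2, 0.0, 25.0, 0.0]
[-239.1, 214.0, -146.2, 0.0, 25.0, 0.0]
```

Emit:
jog_arm(
  motion=[-80,45,-49,0,8,0,-160,90,-98,0,16,0,-239,135,-146,0,25,0,-239,135,-146,0,25,0,-239,135,-146,0,25,0,-239,135,-146,0,25,0,-239,135,-146,0,25,0],
  gripper=1,
)

```text
time_s: 0.98
position: [0.4073, -0.3482, 0.1095]
tcp_rot: [[-0.999, 0.0, -0.035], [0.035, -0.001, -0.999], [-0.0, -1.0, 0.001]]
force: [-0.7, -0.5, 0.7]
opening: 0.999
```

Emit:
jog_arm(
  motion=[0,40,0,0,0,0,0,65,0,0,0,0,0,79,0,0,0,0,0,79,0,0,0,0,0,79,0,0,0,0],
)

```text
time_s: 1.6
position: [0.4072, -0.3488, 0.0314]
tcp_rot: [[-0.999, 0.001, -0.036], [0.036, -0.002, -0.999], [-0.001, -1.0, 0.002]]
force: [0.6, -0.6, 0.6]
opening: 0.995
```

Run:
```python
from h import *
s=bot.read_state(); print(s['position'],s['force'])
for n in("top","side"):
    im,d=bot.capture(n); u,v=proj(n,[.43,-.347,.02])[0].astype(int); print(n,u,v)
    cv2.imwrite(f"pics/{n}1.png",cv2.resize(im[max(v-60,0):v+60,max(u-80,0):u+80,::-1],None,fx=5,fy=5,interpolation=cv2.INTER_CUBIC)[:600,:800])
```

```text
[ 0.40721658 -0.34883245  0.03142083] [ 0.58382323 -0.60376605  0.6047644 ]
top 356 194
side 313 168
```

View pics/top1.png

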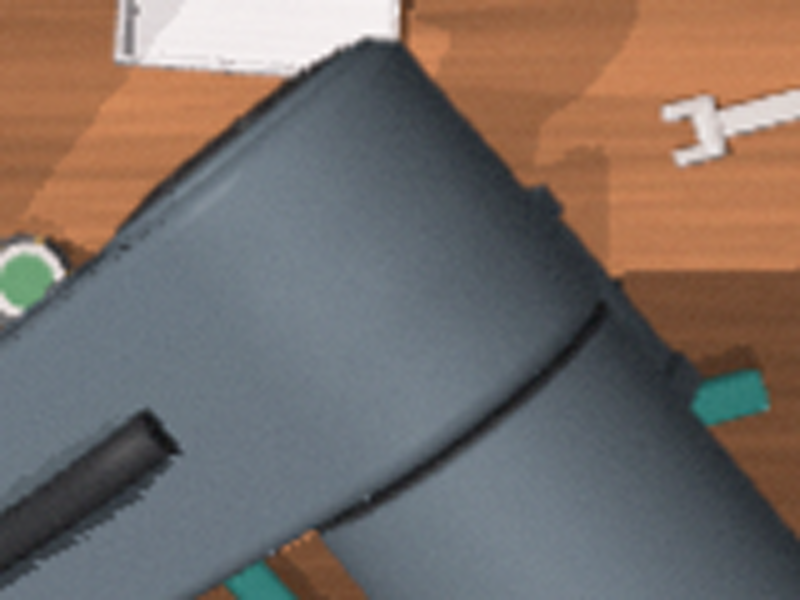

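Emit:
jog_arm(
  motion=[0,0,0,0,0,0,0,0,0,0,0,0,0,0,0,0,0,0,0,0,0,0,0,0,0,0,0,0,0,0,0,0,0,0,0,0],
  gripper=0.1,
)

```text
time_s: 2.45
position: [0.4069, -0.3477, 0.0305]
tcp_rot: [[-0.999, -0.0, -0.036], [0.036, 0.0, -0.999], [0.0, -1.0, -0.0]]
force: [0.2, -0.8, 1.3]
opening: 0.402
```

View pics/side1.png

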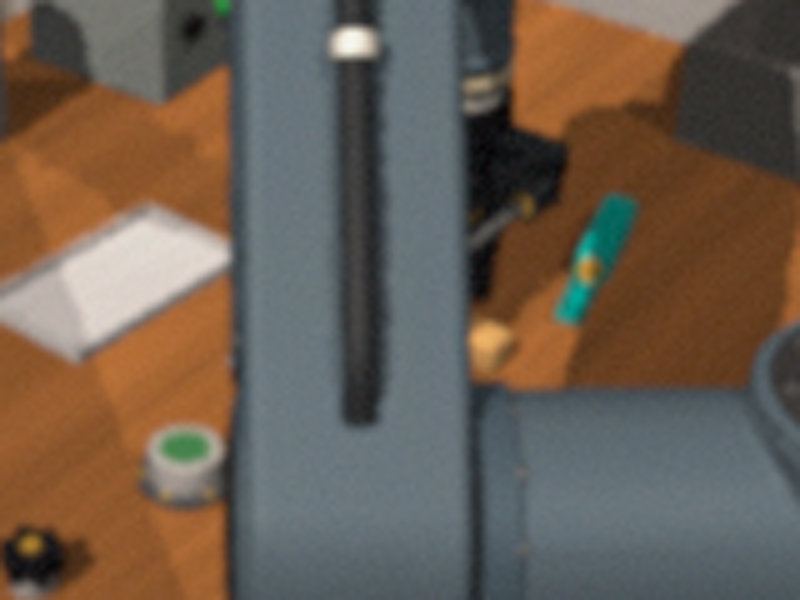

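Emit:
jog_arm(
  motion=[0,0,0,0,0,0,0,0,0,0,0,0,0,0,0,0,0,0,0,0,0,0,0,0],
)

```text
time_s: 2.95
position: [0.4069, -0.3476, 0.0305]
tcp_rot: [[-0.999, -0.0, -0.036], [0.036, 0.0, -0.999], [0.0, -1.0, -0.0]]
force: [-0.1, -0.2, -0.6]
opening: 0.297
```

```bash
python3 mv.py 407 -347 31 -92 407 -347 110 -92 614 256.5 110 -7.4
```

```text
[0.0, -79.0, -0.0, 0.0, -0.0, 0.0]
[-185.8, -79.0, -610.4, 0.0, -84.6, 0.0]
```

The opening is 25.8 mm, which matches the handle width. Now lift and carry.

Emit:
jog_arm(
  motion=[0,-30,0,0,0,0,0,-60,0,0,0,0,-10,-79,-30,0,-4,0,-25,-79,-80,0,-11,0,-40,-79,-130,0,-18,0,-55,-79,-180,0,-25,0,-70,-79,-230,0,-32,0,-85,-79,-280,0,-39,0,-100,-79,-330,0,-46,0,-115,-79,-380,0,-53,0,-130,-79,-430,0,-60,0,-145,-79,-480,0,-67,0,-160,-79,-530,0,-74,0,-175,-79,-580,0,-80,0,-186,-79,-610,0,-84.6,0,-186,-79,-610,0,-84.6,0,-186,-79,-610,0,-84.6,0],
)

```text
time_s: 5.08
position: [0.6136, 0.2547, 0.1089]
tcp_rot: [[-0.13, -0.002, 0.992], [-0.992, -0.001, -0.13], [0.001, -1.0, -0.002]]
force: [1.1, -0.7, -1.8]
opening: 0.294
```

Run:
```python
from h import *
s=bot.read_state(); print(s['position'],s['opening'],s['joint_positions'])
n="side"
im,d=bot.capture(n); u,v=proj(n,[.614,.26,.08])[0].astype(int); print(n,u,v)
cv2.imwrite(f"pics/{n}2.png",cv2.resize(im[max(v-60,0):v+60,max(u-80,0):u+80,::-1],None,fx=5,fy=5,interpolation=cv2.INTER_CUBIC)[:600,:800])
```

```text
[0.61357853 0.25465841 0.10889747] 0.29427899664554086 [ 1.29343476e+01  4.24710527e+01  8.19550652e+01 -3.49884540e-02
  5.56965259e+01  2.04048274e+01]
side 134 229
```

View pics/side2.png

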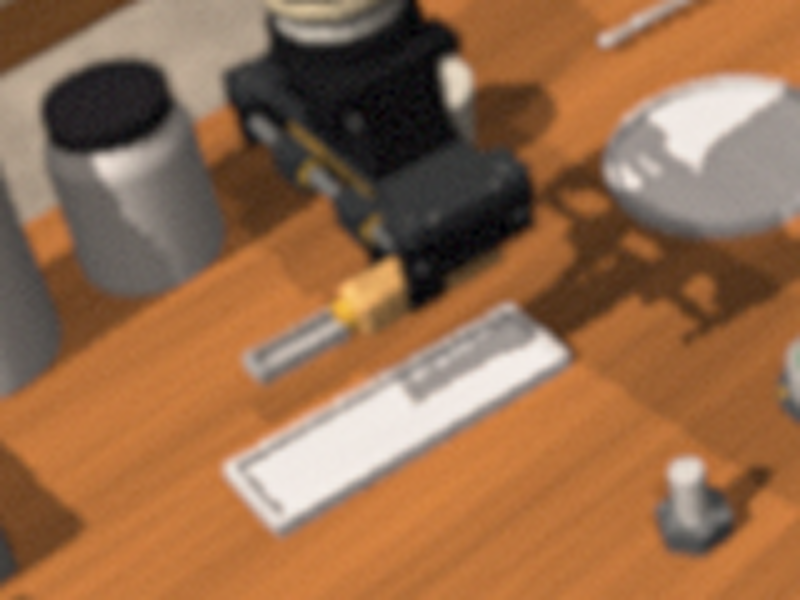

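The side view shows the scoop held level above the tray with the trough at crop (295,345). Lower and release it.

Emit:
jog_arm(
  motion=[0,25,0,0,0,0,0,50,0,0,0,0,0,65,0,0,0,0,0,72,0,0,0,0,0,74.5,0,0,0,0,0,74.5,0,0,0,0,0,74.5,0,0,0,0],
)

```text
time_s: 6.0
position: [0.615, 0.2554, 0.0358]
tcp_rot: [[-0.129, 0.001, 0.992], [-0.992, 0.0, -0.129], [-0.001, -1.0, 0.001]]
force: [-0.2, 0.1, -1.9]
opening: 0.3
```

Emit:
jog_arm(
  motion=[0,0,0,0,0,0,0,0,0,0,0,0,0,0,0,0,0,0,0,-20,0,0,0,0,0,-60,0,0,0,0,0,-75,0,0,0,0],
  gripper=0.55,
)

```text
time_s: 6.75
position: [0.6164, 0.2558, 0.1138]
tcp_rot: [[-0.129, 0.006, 0.992], [-0.992, 0.001, -0.129], [-0.002, -1.0, 0.006]]
force: [-0.5, -0.6, -0.7]
opening: 0.549
```

```bash
python3 - <<'E'
from h import *
s=bot.read_state(); print(s['position'],s['opening'],s['joint_positions'])
n="side"
im,d=bot.capture(n); u,v=proj(n,[.614,.26,.01])[0].astype(int); print(n,u,v)
cv2.imwrite(f"pics/{n}3.png",cv2.resize(im[max(v-60,0):v+60,max(u-80,0):u+80,::-1],None,fx=5,fy=5,interpolation=cv2.INTER_CUBIC)[:600,:800])
E
python3 mv.py 614 256.5 110.5 -7.4  422 349 110 -6 422 349 31 -6
```

```text
[0.61644571 0.25576981 0.11377558] 0.5489077470424357 [1.29597620e+01 4.21498632e+01 8.16916696e+01 1.59669167e-03
 5.58113668e+01 2.03911001e+01]
side 139 247
[-67.0, 0.5, -202.3, 0.0, -1.4, 0.0]
[-67.0, 79.5, -202.3, 0.0, -1.4, 0.0]
```

View pics/side3.png

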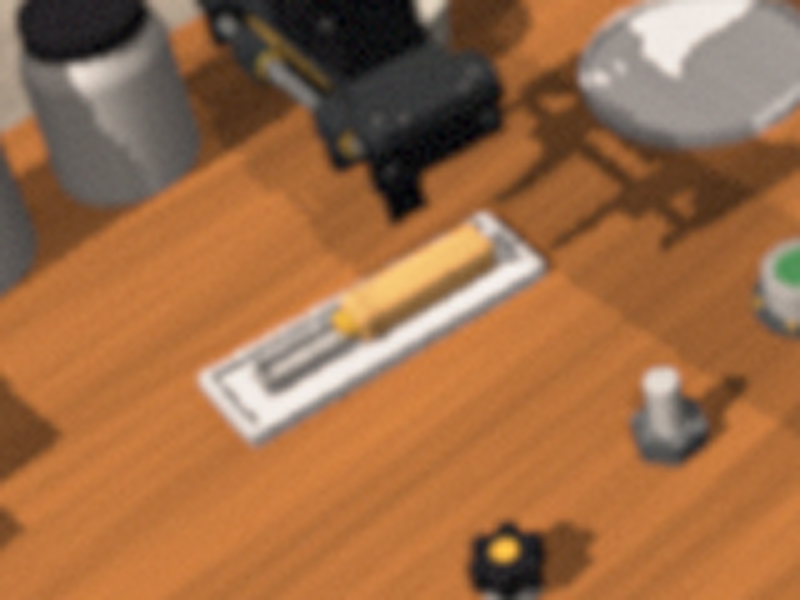

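The scoop lies flat within the walls (crop 265-495, 225-385). Next is the far-left knob.

Emit:
jog_arm(
  motion=[-14,0.5,-40,0,-1.4,0,-27,0.5,-80,0,-1.4,0,-42,0.5,-125,0,-1.4,0,-56,0.5,-170,0,-1.4,0,-67,0.5,-202,0,-1.4,0,-67,0.5,-202,0,-1.4,0,-67,40,-202,0,-1.4,0,-67,65,-202,0,-1.4,0,-67,79.5,-202,0,-1.4,0,-67,79.5,-202,0,-1.4,0,-67,79.5,-202,0,-1.4,0],
  gripper=0.85,
)

```text
time_s: 8.18
position: [0.4237, 0.348, 0.0311]
tcp_rot: [[-0.105, 0.001, 0.994], [-0.994, 0.001, -0.105], [-0.001, -1.0, 0.001]]
force: [-0.1, -0.3, -1.2]
opening: 0.847
```

Emit:
jog_arm(
  motion=[0,0,0,0,0,0,0,0,0,0,0,0,0,0,0,0,0,0,0,0,0,0,0,0,0,0,0,0,0,0,0,0,0,0,0,0],
  gripper=0.2,
)

```text
time_s: 8.93
position: [0.4229, 0.3479, 0.0307]
tcp_rot: [[-0.105, 0.0, 0.994], [-0.994, 0.0, -0.105], [-0.0, -1.0, 0.0]]
force: [0.0, -0.3, 2.1]
opening: 0.431
```

```bash
python3 mv.py 422 349 31 -6 422 349 110 -6 635.5 32 110 -6 635.5 32 35.5 -6
```

```text
[-0.0, -79.0, 0.0, 0.0, -0.0, 0.0]
[292.9, -79.0, 245.5, 0.0, -0.0, 0.0]
[292.9, -4.5, 245.5, 0.0, -0.0, 0.0]
```

Emit:
jog_arm(
  motion=[0,0,0,0,0,0,0,0,0,0,0,0,0,-30,0,0,0,0,0,-60,0,0,0,0,20,-79,17,0,0,0,58,-79,49,0,0,0,97,-79,81,0,0,0,136,-79,114,0,0,0,175,-79,147,0,0,0,214,-79,180,0,0,0,253,-79,212,0,0,0,280,-79,235,0,0,0,293,-79,245.5,0,0,0,293,-79,245.5,0,0,0,293,-79,245.5,0,0,0],
)

```text
time_s: 10.8
position: [0.6348, 0.0321, 0.1092]
tcp_rot: [[-0.104, -0.002, 0.995], [-0.995, 0.001, -0.104], [-0.001, -1.0, -0.002]]
force: [0.3, 0.3, -1.0]
opening: 0.43
```

Run:
```python
from h import *
n="side"
im,d=bot.capture(n); u,v=proj(n,[.6355,.03,.06])[0].astype(int); print(n,u,v)
cv2.imwrite(f"pics/{n}4.png",cv2.resize(im[max(v-60,0):v+60,max(u-80,0):u+80,::-1],None,fx=5,fy=5,interpolation=cv2.INTER_CUBIC)[:600,:800])
```

```text
side 189 190
```

View pics/side4.png

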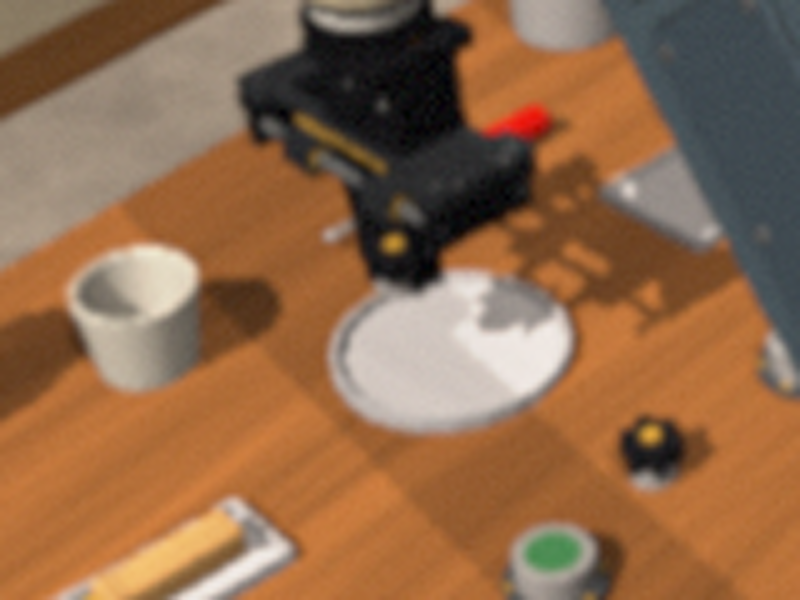

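The knob is held upright at crop (393,255) over the dish. Lower, release, then go to the second knob.

Emit:
jog_arm(
  motion=[0,25,0,0,0,0,0,50,0,0,0,0,0,65,0,0,0,0,0,72,0,0,0,0,0,74.5,0,0,0,0,0,74.5,0,0,0,0,0,74.5,0,0,0,0],
)

```text
time_s: 11.72
position: [0.6368, 0.0305, 0.0358]
tcp_rot: [[-0.105, 0.001, 0.994], [-0.994, -0.0, -0.105], [0.0, -1.0, 0.001]]
force: [-0.1, 0.4, -0.9]
opening: 0.428
```

Emit:
jog_arm(
  motion=[0,0,0,0,0,0,0,0,0,0,0,0,0,0,0,0,0,0,0,-20,0,0,0,0,0,-60,0,0,0,0,0,-75,0,0,0,0,0,-75,0,0,0,0],
  gripper=0.7,
)

```text
time_s: 12.6
position: [0.6372, 0.0305, 0.112]
tcp_rot: [[-0.105, 0.004, 0.994], [-0.994, -0.0, -0.105], [0.0, -1.0, 0.004]]
force: [-0.1, 0.3, -0.4]
opening: 0.702
```

```bash
python3 - <<'E'
from h import *
n="side"
im,d=bot.capture(n); u,v=proj(n,[.6,.03,.02])[0].astype(int); print(n,u,v)
cv2.imwrite(f"pics/{n}5.png",cv2.resize(im[max(v-60,0):v+60,max(u-80,0):u+80,::-1],None,fx=5,fy=5,interpolation=cv2.INTER_CUBIC)[:600,:800])
E
python3 mv.py 635.5 32 110.5 -6 461.5 6 110 -6 461.5 6 31 -6
```

```text
side 199 205
[44.0, 0.5, -170.3, 0.0, -0.0, 0.0]
[44.0, 79.5, -170.3, 0.0, -0.0, 0.0]
```

View pics/side5.png

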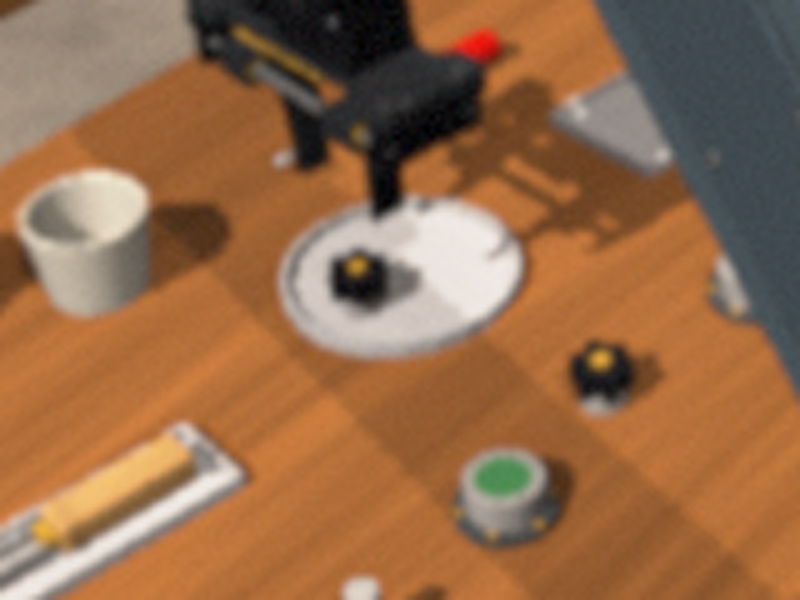

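The first knob stands upright in the dish at crop (358,280). Now the second.

Emit:
jog_arm(
  motion=[10,0.5,-40,0,0,0,21,0.5,-80,0,0,0,31,0.5,-120,0,0,0,41,0.5,-160,0,0,0,44,0.5,-170,0,0,0,44,0.5,-170,0,0,0,44,40,-170,0,0,0,44,65,-170,0,0,0,44,79.5,-170,0,0,0,44,79.5,-170,0,0,0,44,79.5,-170,0,0,0],
  gripper=0.85,
)

```text
time_s: 14.02
position: [0.4634, 0.0047, 0.031]
tcp_rot: [[-0.105, 0.001, 0.994], [-0.994, -0.0, -0.105], [0.0, -1.0, 0.002]]
force: [0.5, -0.3, 0.2]
opening: 0.848
```

Emit:
jog_arm(
  motion=[0,0,0,0,0,0,0,0,0,0,0,0,0,0,0,0,0,0,0,0,0,0,0,0,0,0,0,0,0,0,0,0,0,0,0,0,0,0,0,0,0,0],
  gripper=0.2,
)

```text
time_s: 14.9
position: [0.4627, 0.0047, 0.0307]
tcp_rot: [[-0.105, 0.0, 0.994], [-0.994, -0.0, -0.105], [0.0, -1.0, 0.0]]
force: [0.3, 0.6, 1.4]
opening: 0.409
```

```bash
python3 mv.py 461.5 6 31 -6  635.5 -36 110 -6 635.5 -36 35.5 -6
```

```text
[23.6, -79.0, 177.4, 0.0, -0.0, 0.0]
[23.6, -4.5, 177.4, 0.0, -0.0, 0.0]
```

Emit:
jog_arm(
  motion=[0,0,0,0,0,0,0,-30,0,0,0,0,0,-60,0,0,0,0,3,-79,20,0,0,0,8,-79,60,0,0,0,14,-79,105,0,0,0,20,-79,150,0,0,0,23,-79,170,0,0,0,24,-79,177.5,0,0,0,24,-79,177.5,0,0,0,24,-79,177.5,0,0,0],
)

```text
time_s: 16.27
position: [0.6349, -0.0372, 0.1092]
tcp_rot: [[-0.105, -0.002, 0.994], [-0.994, 0.001, -0.105], [-0.0, -1.0, -0.002]]
force: [-0.2, 0.3, -0.6]
opening: 0.407
```

Run:
```python
from h import *
n="side"
im,d=bot.capture(n); u,v=proj(n,[.6,-.03,.04])[0].astype(int); print(n,u,v)
cv2.imwrite(f"pics/{n}6.png",cv2.resize(im[max(v-60,0):v+60,max(u-80,0):u+80,::-1],None,fx=5,fy=5,interpolation=cv2.INTER_CUBIC)[:600,:800])
```

```text
side 212 190
```

View pics/side6.png

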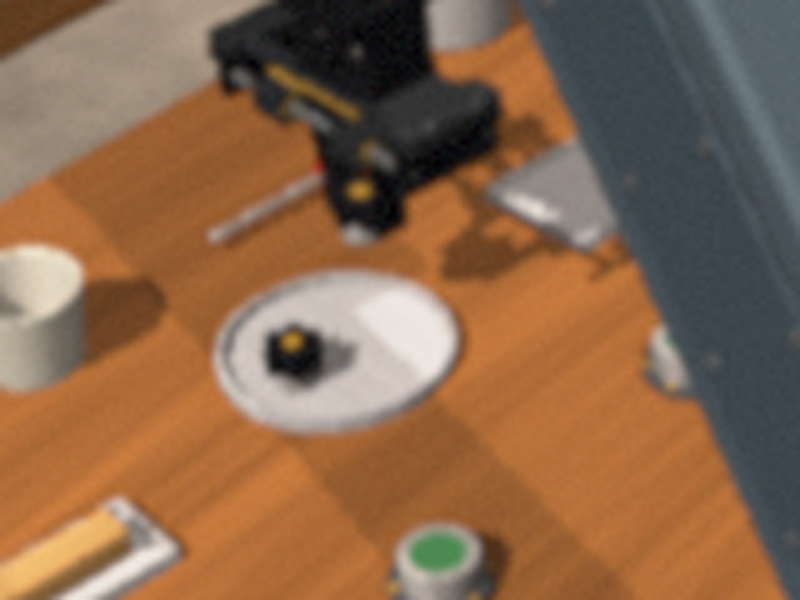

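The second knob is held upright at crop (358,210), so lower and release it.

Emit:
jog_arm(
  motion=[0,25,0,0,0,0,0,50,0,0,0,0,0,65,0,0,0,0,0,72,0,0,0,0,0,74.5,0,0,0,0,0,74.5,0,0,0,0,0,74.5,0,0,0,0],
)

```text
time_s: 17.2
position: [0.6371, -0.0379, 0.0358]
tcp_rot: [[-0.105, 0.001, 0.994], [-0.994, -0.0, -0.105], [0.0, -1.0, 0.001]]
force: [0.0, -0.2, -0.8]
opening: 0.409
```

Emit:
jog_arm(
  motion=[0,0,0,0,0,0,0,0,0,0,0,0,0,0,0,0,0,0,0,-20,0,0,0,0,0,-60,0,0,0,0,0,-75,0,0,0,0,0,-75,0,0,0,0],
  gripper=0.7,
)

```text
time_s: 18.08
position: [0.6375, -0.038, 0.112]
tcp_rot: [[-0.105, 0.004, 0.994], [-0.994, -0.001, -0.105], [0.0, -1.0, 0.004]]
force: [-0.2, 0.1, -0.9]
opening: 0.701
```

```bash
python3 mv.py 635.5 -36 110.5 -6 443.5 111 110 -6 443.5 111 31 -6
```

```text
[-126.1, 0.5, -206.3, 0.0, -0.0, 0.0]
[-126.1, 79.5, -206.3, 0.0, -0.0, 0.0]
```

Emit:
jog_arm(
  motion=[-25,0.5,-41,0,0,0,-50,0.5,-82,0,0,0,-75,0.5,-123,0,0,0,-100,0.5,-164,0,0,0,-120,0.5,-196,0,0,0,-126,0.5,-206.5,0,0,0,-126,0.5,-206.5,0,0,0,-126,40,-206.5,0,0,0,-126,65,-206.5,0,0,0,-126,79.5,-206.5,0,0,0,-126,79.5,-206.5,0,0,0,-126,79.5,-206.5,0,0,0],
  gripper=0.95,
)

```text
time_s: 19.58
position: [0.4453, 0.109, 0.031]
tcp_rot: [[-0.106, 0.001, 0.994], [-0.994, -0.0, -0.106], [-0.0, -1.0, 0.001]]
force: [0.5, 0.1, -0.2]
opening: 0.948
```

Emit:
jog_arm(
  motion=[0,0,0,0,0,0,0,0,0,0,0,0,0,0,0,0,0,0,0,0,0,0,0,0,0,0,0,0,0,0,0,0,0,0,0,0,0,0,0,0,0,0],
  gripper=0.3,
)

```text
time_s: 20.45
position: [0.4445, 0.1093, 0.0307]
tcp_rot: [[-0.105, 0.0, 0.994], [-0.994, 0.0, -0.105], [-0.0, -1.0, 0.0]]
force: [0.2, 0.7, 1.8]
opening: 0.521
```

```bash
python3 - <<'E'
import numpy as np
c=np.array([619.2,-269.5]); u=np.array([.0935,.9956])
print(c+36*u,c-36*u)
E
python3 mv.py 443.5 111 31 -6  622 -233.5 110 -6
python3 - <<'E'
from h import *
n="side"
im,d=bot.capture(n); u,v=proj(n,[.45,.1,.04])[0].astype(int); print(n,u,v)
cv2.imwrite(f"pics/{n}7.png",cv2.resize(im[max(v-60,0):v+60,max(u-80,0):u+80,::-1],None,fx=5,fy=5,interpolation=cv2.INTER_CUBIC)[:600,:800])
E
```

```text
[ 622.566  -233.6584] [ 615.834  -305.3416]
[324.0, -79.0, 213.5, 0.0, -0.0, 0.0]
side 220 233
```

View pics/side7.png

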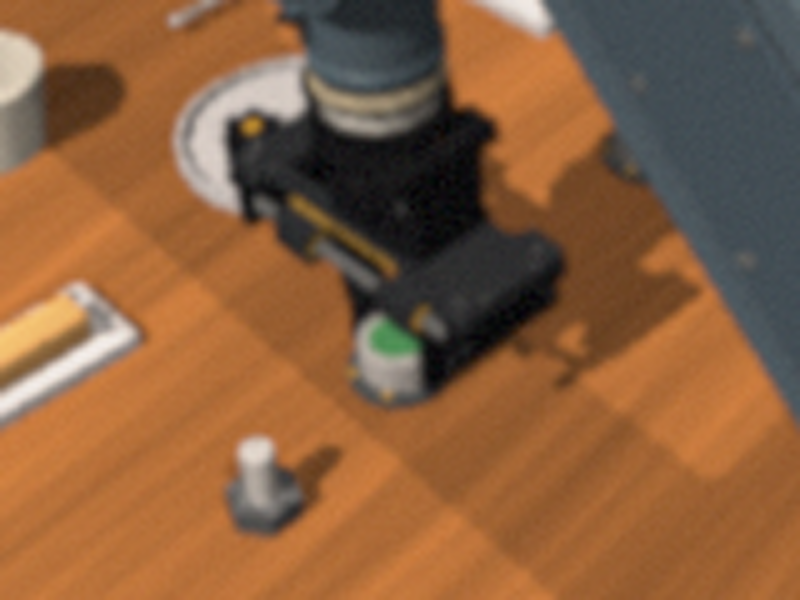

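The barrel is gripped (45 mm). Carry it to the broad tray's left half.

Emit:
jog_arm(
  motion=[0,-30,0,0,0,0,0,-60,0,0,0,0,16,-79,11,0,0,0,49,-79,32,0,0,0,82,-79,54,0,0,0,115,-79,76,0,0,0,150,-79,99,0,0,0,185,-79,122,0,0,0,220,-79,145,0,0,0,255,-79,168,0,0,0,285,-79,188,0,0,0,310,-79,204,0,0,0,324,-79,213,0,0,0,324,-79,213,0,0,0,324,-79,213,0,0,0],
)

```text
time_s: 22.38
position: [0.621, -0.2337, 0.1089]
tcp_rot: [[-0.105, -0.003, 0.995], [-0.995, 0.002, -0.105], [-0.002, -1.0, -0.003]]
force: [0.5, -0.3, -2.3]
opening: 0.521
```

Emit:
jog_arm(
  motion=[0,25,0,0,0,0,0,50,0,0,0,0,0,65,0,0,0,0,0,72,0,0,0,0,0,74.5,0,0,0,0,0,74.5,0,0,0,0,0,74.5,0,0,0,0],
)

```text
time_s: 23.25
position: [0.6227, -0.2357, 0.0359]
tcp_rot: [[-0.105, 0.001, 0.994], [-0.994, -0.001, -0.105], [0.001, -1.0, 0.001]]
force: [-1.3, -0.3, -2.1]
opening: 0.521
```

Emit:
jog_arm(
  motion=[0,0,0,0,0,0,0,0,0,0,0,0,0,0,0,0,0,0,0,-20,0,0,0,0,0,-60,0,0,0,0,0,-75,0,0,0,0,0,-75,0,0,0,0],
  gripper=0.75,
)

```text
time_s: 24.12
position: [0.6231, -0.2359, 0.1121]
tcp_rot: [[-0.105, 0.003, 0.994], [-0.994, -0.002, -0.105], [0.002, -1.0, 0.004]]
force: [-0.5, 0.1, -0.6]
opening: 0.757
```

```bash
python3 mv.py 622 -233.5 110.5 -6 448.5 -123.5 110 -6 448.5 -123.5 31 -6
python3 - <<'E'
from h import *
for n in("side","top"):
    im,d=bot.capture(n); u,v=proj(n,[.6,-.2,.02])[0].astype(int); print(n,u,v)
    cv2.imwrite(f"pics/{n}8.png",cv2.resize(im[max(v-60,0):v+60,max(u-80,0):u+80,::-1],None,fx=5,fy=5,interpolation=cv2.INTER_CUBIC)[:600,:800])
E
```

```text
[-91.3, 0.5, -184.0, 0.0, -0.0, 0.0]
[-91.3, 79.5, -184.0, 0.0, -0.0, 0.0]
side 247 171
top 304 138
```

View pics/side8.png

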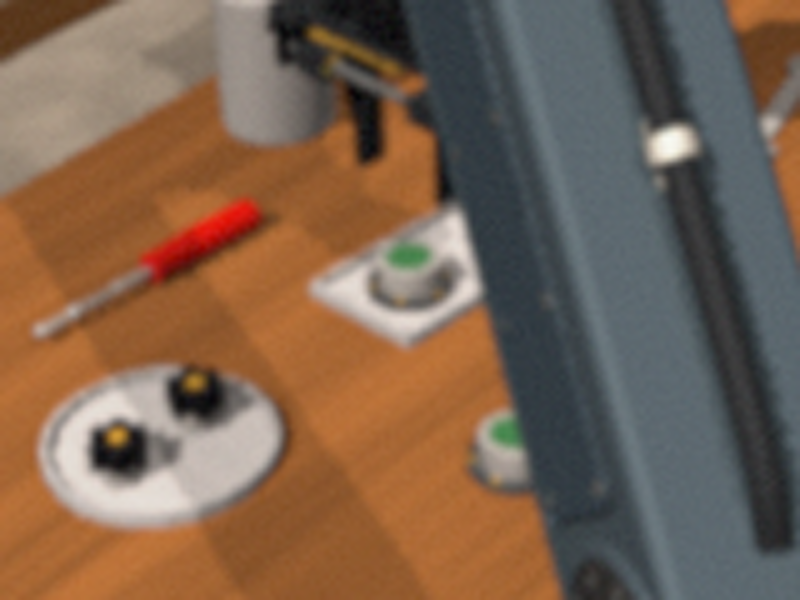

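View pics/top8.png

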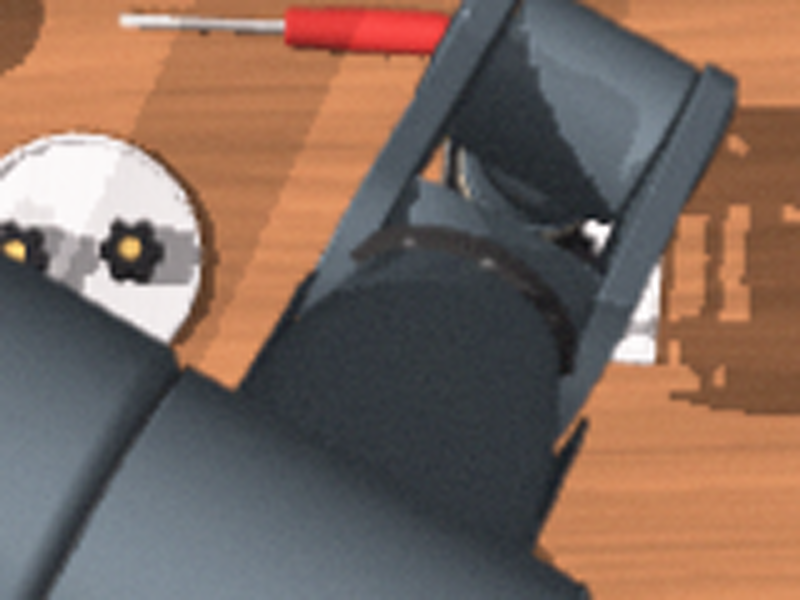

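Glass A stands in the tray at side crop (410,270), and both knobs stand in the dish. Now glass B.

Emit:
jog_arm(
  motion=[-18,0.5,-37,0,0,0,-36,0.5,-74,0,0,0,-56,0.5,-112,0,0,0,-76,0.5,-152,0,0,0,-90,0.5,-180,0,0,0,-91,0.5,-184.5,0,0,0,-91,0.5,-184.5,0,0,0,-91,40,-184.5,0,0,0,-91,65,-184.5,0,0,0,-91,79.5,-184.5,0,0,0,-91,79.5,-184.5,0,0,0,-91,79.5,-184.5,0,0,0],
  gripper=0.95,
)

```text
time_s: 25.72
position: [0.449, -0.1259, 0.031]
tcp_rot: [[-0.105, 0.001, 0.994], [-0.994, -0.001, -0.105], [0.001, -1.0, 0.001]]
force: [-0.8, -1.0, -0.1]
opening: 0.949
```

Emit:
jog_arm(
  motion=[0,0,0,0,0,0,0,0,0,0,0,0,0,0,0,0,0,0,0,0,0,0,0,0,0,0,0,0,0,0,0,0,0,0,0,0,0,0,0,0,0,0],
  gripper=0.3,
)

```text
time_s: 26.6
position: [0.4487, -0.1256, 0.0307]
tcp_rot: [[-0.105, 0.001, 0.994], [-0.994, -0.0, -0.105], [0.0, -1.0, 0.001]]
force: [0.6, 0.2, 2.1]
opening: 0.524
```

```bash
python3 mv.py 448 -123.5 31 -6  560 -150 110 -6  615 -305 110 -6
```

```text
[14.6, -79.0, 114.2, 0.0, -0.0, 0.0]
[163.0, -79.0, 185.1, 0.0, -0.0, 0.0]
```

Emit:
jog_arm(
  motion=[0,-30,0,0,0,0,0,-60,0,0,0,0,12,-79,14,0,0,0,38,-79,43,0,0,0,64,-79,73,0,0,0,90,-79,103,0,0,0,116,-79,132,0,0,0,142,-79,162,0,0,0,158,-79,180,0,0,0,163,-79,185,0,0,0,163,-79,185,0,0,0,163,-79,185,0,0,0],
)

```text
time_s: 28.1
position: [0.6137, -0.3055, 0.1089]
tcp_rot: [[-0.105, -0.003, 0.994], [-0.995, 0.002, -0.105], [-0.002, -1.0, -0.003]]
force: [-0.1, -0.4, -2.8]
opening: 0.521
```

Emit:
jog_arm(
  motion=[0,25,0,0,0,0,0,50,0,0,0,0,0,65,0,0,0,0,0,72,0,0,0,0,0,74.5,0,0,0,0,0,74.5,0,0,0,0,0,74.5,0,0,0,0],
)

```text
time_s: 28.98
position: [0.6156, -0.3073, 0.0359]
tcp_rot: [[-0.105, 0.001, 0.994], [-0.994, -0.001, -0.105], [0.001, -1.0, 0.001]]
force: [-0.3, 0.4, -2.9]
opening: 0.523
```

Emit:
jog_arm(
  motion=[0,0,0,0,0,0,0,0,0,0,0,0,0,0,0,0,0,0,0,-20,0,0,0,0,0,-60,0,0,0,0,0,-100,0,0,0,0,0,-150,0,0,0,0,0,-150,0,0,0,0],
  gripper=0.75,
)

```text
time_s: 29.98
position: [0.6181, -0.309, 0.1923]
tcp_rot: [[-0.105, 0.011, 0.994], [-0.994, -0.008, -0.105], [0.006, -1.0, 0.011]]
force: [0.6, -0.8, -0.8]
opening: 0.749
```

```bash
python3 mv.py 615 -305 185.5 -6  320 -560 245 -6
```

```text
[284.4, -59.5, -266.7, 0.0, -0.0, 0.0]
```

Move clear of the trays for a final look.

Emit:
jog_arm(
  motion=[40,-59,-38,0,0,0,80,-59,-75,0,0,0,120,-59,-112,0,0,0,160,-59,-150,0,0,0,200,-59,-188,0,0,0,240,-59,-225,0,0,0,270,-59,-253,0,0,0,284,-59,-267,0,0,0,284,-59,-267,0,0,0,284,-59,-267,0,0,0],
)

```text
time_s: 31.22
position: [0.3209, -0.56, 0.2439]
tcp_rot: [[-0.104, 0.0, 0.995], [-0.995, 0.001, -0.104], [-0.001, -1.0, 0.0]]
force: [0.2, 0.0, 0.2]
opening: 0.748
```

Run:
```python
from h import *
im,d=bot.capture("top"); np.savez("pics/top9.npz",im=im,d=d)
cv2.imwrite("pics/top9.png",cv2.resize(im[90:220,105:370,::-1],None,fx=3,fy=3,interpolation=cv2.INTER_CUBIC))
im2,d2=bot.capture("side"); cv2.imwrite("pics/side9.png",cv2.resize(im2[120:320,70:330,::-1],None,fx=3,fy=3,interpolation=cv2.INTER_CUBIC)[:600])
```

```text
(no output)
```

View pics/top9.png

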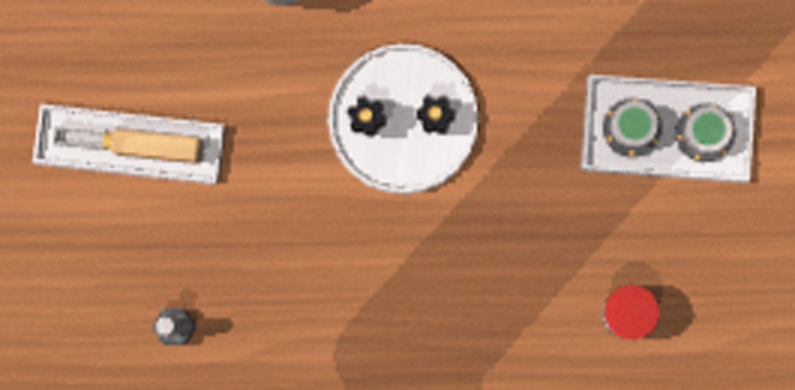

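View pics/side9.png

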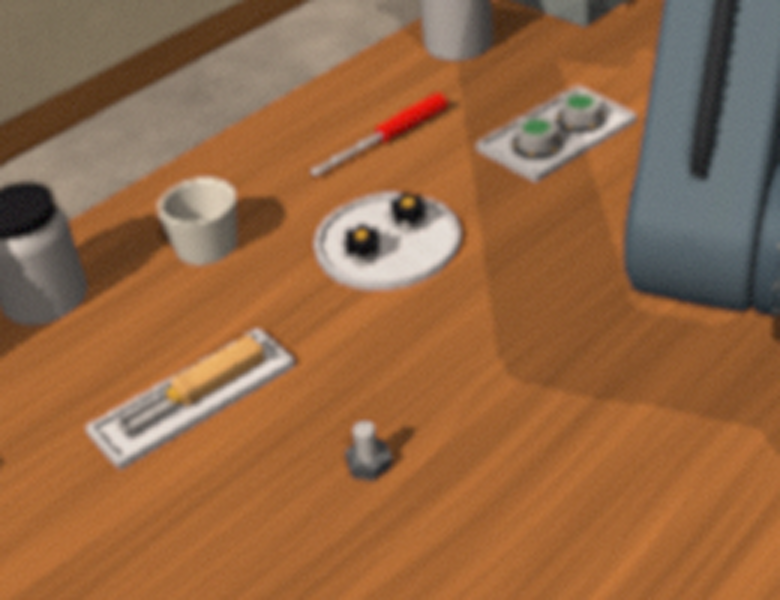

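All parts look placed: the scoop at crop (125,142), the knobs at (367,116) and (437,116), the glasses at (632,125) and (708,130), with the tin and bolt unmoved. Now check the numbers.

Run:
```python
from h import *
f=np.load("pics/top9.npz"); im=f['im'];P=cloud("top",f['d'])
def px(u,v): return (np.array([u,v])+.5)/3-.5+[105,90]
c=np.array([.6192,-.2695]); ux=np.array([.0935,.9956]); uy=np.array([-.9956,.0935])
for n,p in dict(gA=(634,124),gB=(710,129)).items():
    q=px(*p); X=onz("top",q,.030)[0]
    u,v=q.round().astype(int); w=P[v-11:v+12,u-11:u+12].reshape(-1,3); w=w[(w[:,2]>.022)&(w[:,2]<.045)]
    A=np.c_[w[:,:2]-w[:,:2].mean(0),np.ones(len(w))]; k=np.linalg.lstsq(A,w[:,2],rcond=None)[0]
    for Y in(X,w.mean(0)): print(n,((Y[:2]-c)@ux).round(4),((Y[:2]-c)@uy).round(4))
    print("  top z",np.median(w[:,2]),"slope",k[:2])
for n,p in dict(kA=(366,114),kB=(438,114)).items():
    q=px(*p); X=onz("top",q,.034)[0]; print(n,np.linalg.norm(X[:2]-[.6355,-.003]))
    u,v=q.round().astype(int); w=P[v-4:v+5,u-4:u+5,2]; print("  z",np.median(w))
H=onz("top",[px(110,141),px(199,150)],.02); print("handle",H)
t=np.array([.616,.2755]); lx=np.array([.130,.9915]); ly=np.array([-.9915,.130])
for h in H: print(((h[:2]-t)@lx).round(4),((h[:2]-t)@ly).round(4))
q=px(155,146).round().astype(int); print("handle z",np.median(P[q[1]-1:q[1]+2,q[0]-8:q[0]+8,2]))
print("tin",onz("top",px(632,311),.038),"bolt",onz("top",px(165,326),.045))
```

```text
gA 0.0372 0.0021
gA 0.0365 0.0015
  top z 0.029338577028952928 slope [-0.00043332  0.01043859]
gB -0.0379 0.0017
gB -0.0366 0.0016
  top z 0.029550718740975812 slope [ 0.02093459 -0.00464083]
kA 0.035444657769277264
  z 0.033868584541508984
kB 0.03583491379134582
  z 0.03252554035444155
handle [[0.61749682 0.29150201 0.02      ]
 [0.60630834 0.20185886 0.02      ]]
0.0161 0.0006
-0.0743 0.0
handle z 0.026498477054958447
tin [[ 0.43544005 -0.2244484   0.038     ]] bolt [[0.4299042 0.2309157 0.045    ]]
```

```bash
python3 -c "
from rig import bot
print(bot.hand_in())"
```

```text
the job is handed in; nothing more can be done
None
```

All five parts are in their trays, and I handed the job in after about 31 s of the 109 s allowed. The hand-in gives no verdict.

The last top-camera check, taken with the arm clear of everything, measured:

| Part | Where it ended | Height and tilt |
|---|---|---|
| Sight-glasses | x ≈ +37 and −37 mm, y ≈ 2 mm in the broad tray | tops at about 29.5 mm (30 expected), slope at most about 0.02 |
| Knobs | about 36 mm from the dish centre | tops at 33–34 mm (34 expected), upright by eye |
| Scoop | within 1 mm of the long tray's centreline, handle point at about x = −20 mm | handle top at 26.5 mm (28 expected), lying flat and lengthwise |

The tin and bolt measured within 2 mm of where they started, which is within reading error. I didn't touch the turquoise look-alikes.

None of the checks failed. During moves, the measured arm position differed from the commanded one by 1–2 mm, well inside the tolerances.

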